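Regrip a measuring cylinder in the slanted rest and stand it on the balance

ROBOT

A 7-joint arm with a two-finger parallel gripper is mounted at the origin on the work surface. World frame = base frame: x ahead of the robot, y to its left, z up, the work surface at z = 0. Lengths are in m, angles in rad, forces in N, time in s.
With the tool pointing down it reaches from about 0.4 to 0.75 m from the base axis. Payload 19.5 kg.
Tool frame: the origin (TCP) lies midway between the tips of the shut fingers; the grasp point (between the pads) lies env.pinch_z behind it (env.pinch_z is the distance from the TCP to the grasp point, in m); z points along the fingers, y is the line along which they close (so a half turn about z gives the same grasp; the last joint's range is limited). The gripper opens to 85 mm and grips with 20 to 120 N. Pads are 22 mm wide; open, the fingers measure 114 mm over their backs; the gripper's body (76 mm by 85 mm) begins 54 mm behind the grasp point. The pads swing forward as they close: fully open they stand 13 mm farther back than shut.
Start: joints at [1.067, 0.707, -0.028, 1.485, 0.022, 0.951, -0.075], TCP at [0.256, -0.515, 0.231] pointing down, gripper open.
Joint ranges: [-2.71, 2.71], [-0.32, 2.16], [-1.57, 1.52], [0, 2.45], [-1.46, 4.6], [0, 2.02], [-2.83, 2.83]. Speed limits (rad/s): [1.89, 1.89, 2.57, 2.57, 3.01, 3.01, 3.01].

INTERFACE

Orientations are given as a rotation vector (axis times angle).
In Python, from cell import env, cams gives the robot as it stands.
- The arm moves only by the tool apply_moves, never from a script. Its argument "rows" is a list of rows, each an object of numbers: "tx", "ty", "tz": the shift along the world's x, y, z normalised to -1 to 1, where 1 is 250 mm; "spin": the turn about the world's z normalised to -1 to 1, where 1 is 2 pi rad; "claw": the closure, from -1 (fully open) to 1 (shut). A call has 1 to 8 rows; each row shifts and turns the commanded pose from where the row before left it; what a row does not reach is not made up. A row lasts 1/10 s, in which the tool goes at most 50 mm and 8.59 degrees, less where a joint would pass 70% of its speed; a pose out of reach is approached as far as the arm can. A call with a number of a shift or a turn outside -1 to 1 is refused whole. A call with a gripper value outside its range is refused whole. The fingers move at their own pace and stop on an object; "force" is the grip in N (left out, the last holds). Time passes only in rows, so rows that do not move let the fingers close. It gives the time, the measured TCP pose, the force, the opening and the grip force at its end, in the units of the state.
- env.get_state(): the state, without advancing time (a new reading comes with each control period).
- cams.snapshot(name): name is "side" or "top" or "wrist"; returns a dict with "img" (480x640x3 uint8, red, green, blue), "depth" (480x640 float32, m along the optical axis (not along the pixel's ray), 0 where there is no reading), "fx", "fy", "cx", "cy" (pixels), "k1" (the pictures are not rectified: a ray, as slopes to the right and down, at radius r is drawn at 1 + k1 r^2 times it, then the intrinsics apply), "pose" (4x4, takes a point from camera to world coordinates); the wrist camera has in their place "T_tool_cam" (4x4, takes a point from camera to tool coordinates, whose origin is the TCP and whose axes are the flange's). Camera axes: x right, y down, z forward; pixel columns grow to the right and rows downward; lengths in m; the calibration is good to about 2 mm. A picture is of the moment at which its call begins: read the wrist's pose just before it.
- env.close_job(): hands the job in; it is judged then, once.
The state is a dict: "time": time; "joint_pos": joint angles; "dq": joint speeds; "effort": joint torques, N m; "tcp_pos": TCP position; "eef_rot": TCP orientation; "ft_force": force on the tool from outside, world axes, zero at the start; "moment": the same for the moment, N m; "gripper_width": finger opening in m; "grip_force": force on a finger pad.
Only numpy, scipy, OpenCV 4.12 (cv2) and the standard library are available. Lean on these libraries where they do the work, as an engineer would, in place of code of your own. Each camera call takes 0.05 s, during which the arm holds its last target. There are 200 camera calls.

TASK

Take the amber measuring cylinder that lies on the drying mat, lay it foot end down in the slanted V rest and let go of it there so that you can take a new grip on it. Then stand it upright on its hexagonal foot on the round pan of the balance, with the whole foot on the pan and set down gently, and let go. Do not disturb the bottle, the beaker and the vial standing around.

Things in the scene. Friction and masses are not known exactly. Their poses are not given: they have to be found in the camera images.
- cylinder: Stoppered amber glass measuring cylinder, rigid, about 160 g, 194 mm long. Origin: centre of its foot's underside; own x axis runs from foot to stopper. Along x: 0-10 mm white hexagonal foot, 50 mm across flats, 58 over corners; 10-180 mm plain round tube, 26 mm diameter (grip here); 180-194 mm white stopper, 22 mm diameter. Starts lying on a flat of the foot and the tube's rim.
- tube (a point): Point on the cylinder's axis 75 mm from the foot's underside, about its balance point. At the start it is about 26 mm above the table, the axis dipping 4 degrees towards the stopper.
- mat: Fixed black rubber drying mat, 260 x 150 mm and 6 mm thick; origin at the centre of its underside, on the table.
- rest: Fixed steel stand of the slanted rest: base plate 200 (x) x 90 (y) x 8 mm, origin at the centre of its underside on the table, x axis towards its raised end, away from the robot; a post holds up the cradle.
- cradle: Fixed cradle of the slanted rest. Origin, 52 mm above the table: place of the foot's underside centre when the cylinder is home. x: the cylinder's axis when home, foot to stopper, rising 45 degrees away from the robot. z: 45 degrees up and back to the robot, out of the V grooves; parts go in along -z and out along +z. y level. At x = 0 a heel plate, 50 mm wide, z -48 to +22 mm, faces the foot.
- yoke_low (a point): Lower V yoke of the cradle, point on the tube's axis (cradle x = 40 mm). 90 degree groove fitting the 26 mm tube, 12 mm thick along x, 50 mm wide in y, its tips level with the tube's axis (cradle z = 0 to 2 mm). Friction may hold the cylinder a little short of the heel plate.
- yoke_high (a point): Upper V yoke, same shape, cradle x = 108 mm. Between the yokes and above this one the tube is free for fingers; the 30 mm wide carrier bar lies 40 mm under the tube's axis.
- balance: Fixed white top-loading balance, 200 x 170 mm, housing top 54 mm above the table, display towards the robot; origin at the centre of its underside.
- pan (a point): Centre of the top face of the balance's round steel pan: 130 mm diameter, 66 mm above the table, rigid, does not sink.
- amber_bottle: Bystander: amber bottle with blue cap, 60 mm diameter, 110 mm high, origin at the centre of its underside.
- beaker: Bystander: white plastic beaker, 72 mm diameter at the rim, 80 mm high, origin at the centre of its underside.
- vial: Bystander: small amber vial, 32 mm diameter, 50 mm high, origin at the centre of its underside.
Mind the look-alikes: they are no part of the job. There is more than one size of the cylinder; the job needs the larger. What is shaped like the rest but yellow is not meant.

How it is judged:
On the way:
1. the cylinder lies in both V yokes of the slanted rest, foot end down, let go and at rest (x of cylinder in the frame of cradle between -0.004 and 0.024 m and y of cylinder in the frame of cradle between -0.006 and 0.006 m and z of cylinder in the frame of cradle between -0.006 and 0.006 m and angle between the x axis of cylinder and the x axis of cradle, either way round below 0.08 rad and angle between cylinder's own x axis and vertical below 1.2 rad and contact force between each of the arm, the fingers and cylinder below 0.05 N and linear speed of cylinder below 0.02 m/s), for 0.3 s.
At the end, for the whole second after the job is handed in: The cylinder stands still and upright (within 0.06 rad) on its foot on the balance pan, the centre of the foot within 36 mm of the pan's centre and within 4 mm of its top face in height, let go (angle between cylinder's own x axis and vertical below 0.06 rad and horizontal distance between cylinder and pan below 0.036 m and z of cylinder in the frame of pan between -0.004 and 0.004 m and linear speed of cylinder below 0.01 m/s and angular speed of cylinder below 0.1 rad/s); the robot touches nothing.
It fails at once if the cylinder is slammed or dropped on the balance (over 40 N) (contact force between cylinder and balance above 40 N).
It fails at once if the bottle is moved more than 25 mm or tipped (distance of amber_bottle from where it was at the start of the episode above 0.025 m or angle between amber_bottle's own z axis and vertical above 0.35 rad).
It fails at once if the beaker is moved more than 25 mm or tipped (distance of beaker from where it was at the start of the episode above 0.025 m or angle between beaker's own z axis and vertical above 0.35 rad).
It fails at once if the vial is moved more than 25 mm or tipped (distance of vial from where it was at the start of the episode above 0.025 m or angle between vial's own z axis and vertical above 0.35 rad).
It also fails if it takes over 61 s, if anything falls off the work surface, if the arm or the gripper's body presses on something with over 40 N, if the wrist force passes 120 N, or if a joint passes its speed limit or range.

## Working session

There is one attempt and no reset: what is moved stays moved. The work goes in short steps, Python scripts to look and compute and a tool call to move; the robot and the scene stay as the last step left them, time stands still between calls to the robot, and variables do not carry over. Pictures are saved under pics/ and viewed, at most 10 in all, crops included, and the job is handed in when it is done.

Besides the shell and the picture viewer there is one more tool, called after "Emit:" by a JSON object that holds its "api" and its "payload". apply_moves: Moves the arm, as the interface text tells. Its arguments: {"type":"object","properties":{"rows":{"type":"array","items":{"type":"object","properties":{"tx":{"type":"number","minimum":-1,"maximum":1},"ty":{"type":"number","minimum":-1,"maximum":1},"tz":{"type":"number","minimum":-1,"maximum":1},"spin":{"type":"number","minimum":-1,"maximum":1},"claw":{"type":"number"}}}},"force":{"type":"number"}},"required":["rows"]}

```bash
mkdir -p pics
cat > h.py <<'E'
import numpy as np,cv2,pickle
from scipy.spatial.transform import Rotation as R
from cell import env,cams
def snap(n,f=None):
    st=env.get_state(); s=cams.snapshot(n)
    if n=='wrist':
        T=np.eye(4);T[:3,:3]=R.from_rotvec(st['eef_rot']).as_matrix();T[:3,3]=st['tcp_pos']
        s['pose']=T@np.array(s['T_tool_cam'])
    if f: cv2.imwrite('pics/'+f,s['img'][:,:,::-1]); pickle.dump(s,open('pics/'+f+'.pkl','wb'))
    return s
def load(f): return pickle.load(open('pics/'+f+'.pkl','rb'))
def cloud(s):
    v,u=np.mgrid[0:480,0:640].astype(float)
    K=np.array([[s['fx'],0,s['cx']],[0,s['fy'],s['cy']],[0,0,1.]])
    p=cv2.undistortPoints(np.stack([u.ravel(),v.ravel()],1)[:,None],K,np.array([s['k1'],0,0,0.]))[:,0]
    d=s['depth'].ravel().astype(float)
    P=np.c_[p*d[:,None],d]@s['pose'][:3,:3].T+s['pose'][:3,3]
    P[d==0]=np.nan
    return P.reshape(480,640,3)
E
python3 - <<'E'
from h import *
for n in('top','side'):
    s=snap(n,n+'0.png');P=cloud(s);print(n,s['pose'][:3].round(3).tolist(),s['fx'],s['k1'])
print(env.pinch_z,env.get_state())
a=cv2.imread('pics/top0.png');b=cv2.imread('pics/side0.png')
E
```

```text
top [[0.008, -0.982, 0.19, 0.364], [-1.0, -0.012, -0.022, 0.005], [0.024, -0.189, -0.982, 1.036]] 573.1800452957542 0.048229038783606175
side [[0.977, -0.166, 0.135, 0.455], [-0.214, -0.718, 0.662, -0.511], [-0.013, -0.676, -0.737, 0.697]] 467.42820930201833 0.028999171678952367
0.0187 {'time': 0.1, 'joint_pos': array([ 1.06730621,  0.70702113, -0.02763438,  1.48491432,  0.02198452,
        0.95087667, -0.07550779]), 'dq': array([ 0.00131424,  0.00032651,  0.00044229, -0.00175762, -0.0004904 ,
        0.000944  ,  0.00224556]), 'effort': array([ 2.03082294e-03, -8.84301066e+01,  1.23682469e+00, -2.36448705e+01,
        1.71691168e-02,  5.18364570e-03,  3.88571573e-05]), 'tcp_pos': array([ 0.25611026, -0.51457612,  0.23089425]), 'eef_rot': array([-3.05735299e+00, -7.18738019e-01,  3.32443778e-04]), 'ft_force': array([-0.93991432,  0.53041799,  0.3664479 ]), 'moment': array([-0.01743289, -0.03559564,  0.02496244]), 'grip_force': 0.0, 'gripper_width': 0.08573092679719725}
```

View pics/top0.png

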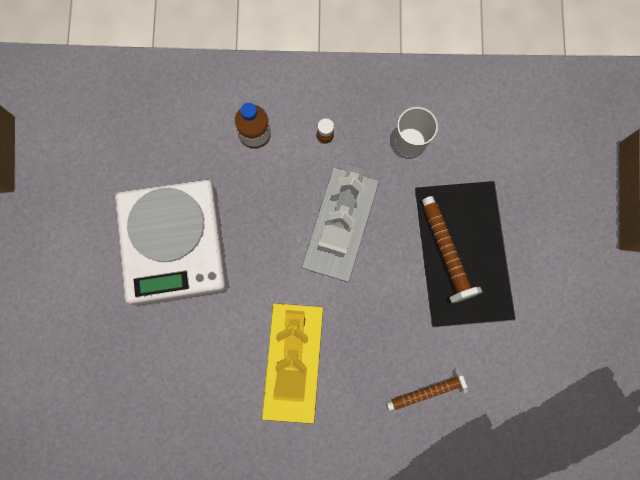

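View pics/side0.png

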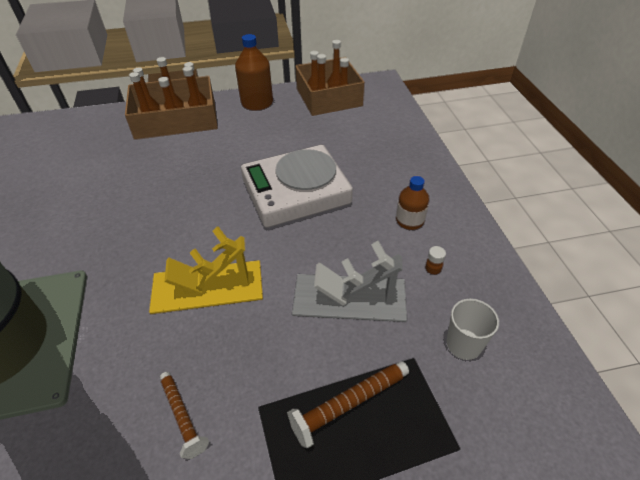

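Look-alikes: cylinders at top px (450,250) on the mat (longer; the one meant) and (428,393) off the mat (shorter). Rests: grey at (340,225) (meant) and yellow (293,362). The bystanders are at (252,125), (325,130) and (415,130). The crop below confirms this while I measure.

```bash
cat > m.py <<'E'
from h import *
s=load('top0.png');P=cloud(s);img=s['img'].astype(int);hsv=cv2.cvtColor(s['img'],cv2.COLOR_RGB2HSV)
v,u=np.mgrid[0:480,0:640]
def box(a,b,c,d): return (u>=a)&(u<b)&(v>=c)&(v<d)
# cylinder
tube=box(415,485,195,300)&(hsv[...,1]>120)&(hsv[...,0]<20)&(P[...,2]>0.015)
Q=P[tube];
def pca(X):
    c=X.mean(0);w,V=np.linalg.eigh(np.cov((X-c).T));return c,V[:,::-1],w[::-1]**.5
rect=cv2.minAreaRect((Q[:,:2]*1000).astype(np.float32));print('tube n',len(Q),rect,'zmax',np.percentile(Q[:,2],[50,95,99]))
al=box(405,500,185,310)&(P[...,2]>0.012);q=P[al];c,V,w=pca(q);d=V[:,0]*(-1 if V[0,0]<0 else 1)
t=(q-c)@d;print('all c',c,'d',d,'yaw',np.degrees(np.arctan2(d[1],d[0])),'len',t.max()-t.min(),'ends',c+d*t.min(),c+d*t.max())
# rest base
b=box(290,390,155,290)&(abs(P[...,2]-0.008)<0.005)&(hsv[...,1]<40)&(img.sum(2)>300)
q=P[b];print('base n',len(q),cv2.minAreaRect((q[:,:2]*1000).astype(np.float32)))
hi=box(300,385,160,280)&(P[...,2]>0.025);q=P[hi];print('cradle',np.nanmin(q,0),np.nanmax(q,0),cv2.minAreaRect((q[:,:2]*1000).astype(np.float32)))
# pan
b=box(110,215,175,270)&(abs(P[...,2]-0.066)<0.005);q=P[b];print('pan',len(q),cv2.minEnclosingCircle((q[:,:2]*1000).astype(np.float32)),np.median(q[:,2]))
b=box(100,235,170,310)&(abs(P[...,2]-0.054)<0.005);q=P[b];print('bal',cv2.minAreaRect((q[:,:2]*1000).astype(np.float32)),np.median(q[:,2]))
for n,bx in dict(bottle=(225,280,95,155),vial=(312,340,112,148),beaker=(385,442,100,165),mat=(440,500,190,215)).items():
    q=P[box(*bx)&(P[...,2]>(0.003 if n=='mat' else .02))];print(n,np.nanmin(q,0),np.nanmax(q,0))
E
python3 m.py; python3 -c "
import cv2;a=cv2.imread('pics/top0.png')[150:430,240:520];cv2.imwrite('pics/c0.png',cv2.resize(a,None,fx=2.1,fy=2.1))"
```

```text
tube n 1231 ((558.3472900390625, -226.97950744628906), (166.80810546875, 26.26009750366211), 18.89265251159668) zmax [0.03600635 0.04372831 0.04595241]
all c [ 0.54815157 -0.22948824  0.03649103] d [ 0.94678785  0.30997668 -0.08664428] yaw 18.1283556508119 len 0.22762967654885052 ends [ 0.44012524 -0.26485587  0.04637695] [ 0.65564226 -0.19429598  0.02665414]
base n 4396 ((609.3724975585938, -37.53197479248047), (254.62953186035156, 187.11534118652344), 0.6892068982124329)
cradle [ 0.53941161 -0.07495963  0.02502114] [0.6851199  0.00133651 0.13540661] ((613.7093505859375, -40.8715934753418), (49.93462371826172, 143.024658203125), 73.92854309082031)
pan 4393 ((585.2240600585938, 265.1476135253906), 65.44864654541016) 0.06643996029681032
bal ((559.45751953125, 260.5229797363281), (199.32073974609375, 170.04368591308594), 9.941291809082031) 0.05451581495736946
bottle [0.74464269 0.09452026 0.02013634] [0.80249514 0.15352142 0.11531667]
vial [ 0.75910309 -0.02276831  0.02004554] [0.78991041 0.00721447 0.05478775]
beaker [ 0.72914619 -0.20367648  0.02002414] [ 0.8027788  -0.13423881  0.08521525]
mat [ 0.61713145 -0.33494833  0.00300031] [ 0.67192859 -0.2171812   0.03170281]
```

View pics/c0.png

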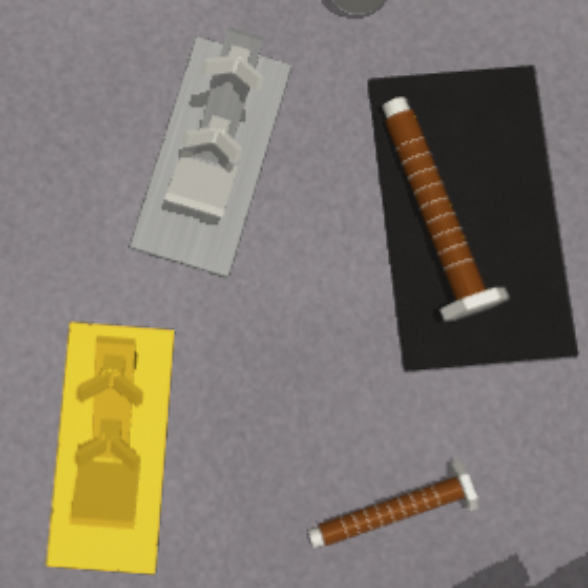

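Crop: the long cylinder on the black mat (foot at crop (475,303), stopper (397,105)) is the one meant, since the one off the mat is clearly smaller. The grey rest sits top left with its heel towards the robot, and the yellow one is the decoy. Next I'll locate the rest precisely.

```bash
cat > m2.py <<'E'
from h import *
s=load('top0.png');P=cloud(s);v,u=np.mgrid[0:480,0:640]
K=np.array([[s['fx'],0,s['cx']],[0,s['fy'],s['cy']],[0,0,1.]])
c=np.array([[333.8,168.1],[378.6,181.4],[348.6,281],[302.4,267.6]])
p=cv2.undistortPoints(c[:,None],K,np.array([s['k1'],0,0,0.]))[:,0]
d=np.c_[p,np.ones(4)]@s['pose'][:3,:3].T;o=s['pose'][:3,3];W=o+d*((0.008-o[2])/d[:,2])[:,None]
print(W.round(4).tolist(),'sides',[round(np.linalg.norm(W[i]-W[i-1]),4) for i in range(4)])
m=W.mean(0);a=(W[0]+W[1]-W[2]-W[3])[:2];yaw=np.arctan2(a[1],a[0]);print('rest',m,np.degrees(yaw))
hi=(u>300)&(u<385)&(v>155)&(v<285)&(P[...,2]>.03);q=P[hi]
ax=np.array([np.cos(yaw),np.sin(yaw)]);S=(q[:,:2]-m[:2])@ax;L=(q[:,:2]-m[:2])@[-ax[1],ax[0]];z=q[:,2]-.052
xc=(S+z)/2**.5;zc=(z-S)/2**.5
h,e=np.histogram(xc,np.arange(-.1,.12,.004));print([(round(x*1000),int(n)) for x,n in zip(e,h) if n])
print('lat pct',np.percentile(L,[0,1,50,99,100]))
for lo,hi2 in((-.1,-.02),(-.02,.04),(.04,.1)):
  k=(xc>lo)&(xc<hi2);print(lo,np.percentile(xc[k],[2,50,98]).round(4),np.percentile(zc[k],[2,50,98]).round(4),np.percentile(L[k],[1,99]).round(4))
E
python3 m2.py
```

```text
[[0.7089, -0.0251, 0.008], [0.6843, -0.1091, 0.008], [0.4963, -0.0532, 0.008], [0.5198, 0.0306, 0.008]] sides [np.float64(0.1972), np.float64(0.0875), np.float64(0.1961), np.float64(0.087)]
rest [ 0.60230655 -0.03919998  0.008     ] -16.473224740246327
[(-40, 3), (-36, 33), (-32, 115), (-28, 435), (-24, 2), (-20, 22), (-16, 30), (-12, 15), (-8, 2), (4, 24), (8, 78), (12, 64), (16, 157), (20, 52), (24, 33), (28, 34), (32, 36), (36, 35), (40, 35), (44, 38), (48, 37), (52, 31), (56, 29), (60, 5), (64, 2), (72, 23), (76, 78), (80, 82), (84, 170), (88, 47), (92, 36), (96, 58)]
lat pct [-0.0235074  -0.02246592  0.00141208  0.02524769  0.0264051 ]
-0.1 [-0.0344 -0.0271 -0.0249] [-0.0027  0.0302  0.0518] [-0.023   0.0259]
-0.02 [-0.0172  0.0181  0.0387] [-0.0143 -0.009   0.03  ] [-0.0216  0.0247]
0.04 [0.0415 0.0827 0.0983] [-0.0173 -0.0099  0.0298] [-0.0216  0.0243]
```

Emit:
{"api": "apply_moves", "payload": {"rows": [{"tx": 0.16,"ty": 0.14,"tz": -0.02,"spin": -0.0106},{"tx": 0.16,"ty": 0.14,"tz": -0.02,"spin": -0.0106},{"tx": 0.16,"ty": 0.14,"tz": -0.02},{"tx": 0.16,"ty": 0.14,"tz": -0.02},{"tx": 0.16,"ty": 0.14,"tz": -0.02},{"tx": 0.16,"ty": 0.14,"tz": -0.02},{"tx": 0.16,"ty": 0.14,"tz": -0.02},{"tx": 0.16,"ty": 0.14,"tz": -0.02}]}}

```text
$.rows[0]: bad value
```

Emit:
{"api": "apply_moves", "payload": {"rows": [{"tx": 0.16,"ty": 0.14,"tz": -0.02,"spin": -0.01,"claw": -1},{"tx": 0.16,"ty": 0.14,"tz": -0.02,"spin": -0.011,"claw": -1},{"tx": 0.16,"ty": 0.14,"tz": -0.02,"spin": 0,"claw": -1},{"tx": 0.16,"ty": 0.14,"tz": -0.02,"spin": 0,"claw": -1},{"tx": 0.16,"ty": 0.14,"tz": -0.02,"spin": 0,"claw": -1},{"tx": 0.16,"ty": 0.14,"tz": -0.02,"spin": 0,"claw": -1},{"tx": 0.16,"ty": 0.14,"tz": -0.02,"spin": 0,"claw": -1},{"tx": 0.16,"ty": 0.14,"tz": -0.02,"spin": 0,"claw": -1}], "force": 20}}

```text
time: 0.9
tcp_pos: [0.5571, -0.2508, 0.1935]
eef_rot: [-3.099, -0.516, 0.001]
ft_force: [0.2, -1.1, 0.1]
gripper_width: 0.0854
grip_force: 0.0
```

Emit:
{"api": "apply_moves", "payload": {"rows": [{"tx": 0.107,"ty": 0.092,"tz": 0,"spin": 0,"claw": -1},{"tx": 0,"ty": 0,"tz": -0.12,"spin": 0,"claw": -1},{"tx": 0,"ty": 0,"tz": -0.12,"spin": 0,"claw": -1},{"tx": 0,"ty": 0,"tz": -0.12,"spin": 0,"claw": -1},{"tx": 0,"ty": 0,"tz": -0.12,"spin": 0,"claw": -1},{"tx": 0,"ty": 0,"tz": -0.1,"spin": 0,"claw": -1},{"tx": 0,"ty": 0,"tz": -0.08,"spin": 0,"claw": -1},{"tx": 0,"ty": 0,"tz": 0,"spin": 0,"claw": -1}]}}

```text
time: 1.7
tcp_pos: [0.5812, -0.2289, 0.0263]
eef_rot: [-3.097, -0.515, 0.006]
ft_force: [0.0, 0.4, -0.7]
gripper_width: 0.0853
grip_force: 0.0
```

Emit:
{"api": "apply_moves", "payload": {"rows": [{"tx": 0.043,"ty": 0.035,"tz": 0,"spin": 0,"claw": -1},{"tx": 0.043,"ty": 0.034,"tz": 0,"spin": 0,"claw": -1},{"tx": 0,"ty": 0,"tz": 0,"spin": 0,"claw": -1}]}}

```text
time: 2.0
tcp_pos: [0.6065, -0.2101, 0.0301]
eef_rot: [-3.098, -0.519, -0.004]
ft_force: [0.5, -0.5, 0.3]
gripper_width: 0.0854
grip_force: 0.0
```

Run:
```python
from h import *
s=snap('wrist','w1.png');snap('top','t1.png');st=env.get_state();print(st['tcp_pos'],st['eef_rot'])
P=cloud(s);hsv=cv2.cvtColor(s['img'],cv2.COLOR_RGB2HSV)
k=(hsv[...,1]>120)&(hsv[...,0]<20)&(P[...,2]>.012)&(P[...,2]<.06);q=P[k];print(len(q),cv2.minAreaRect((q[:,:2]*1000).astype(np.float32)),np.percentile(q[:,2],98))
```

```text
[ 0.60471006 -0.2120399   0.02974346] [3.09830698e+00 5.16588489e-01 1.54646002e-03]
8287 ((592.9299926757812, -214.53887939453125), (96.89897155761719, 25.871177673339844), 19.05183982849121) 0.03716552943392922
```

View pics/w1.png

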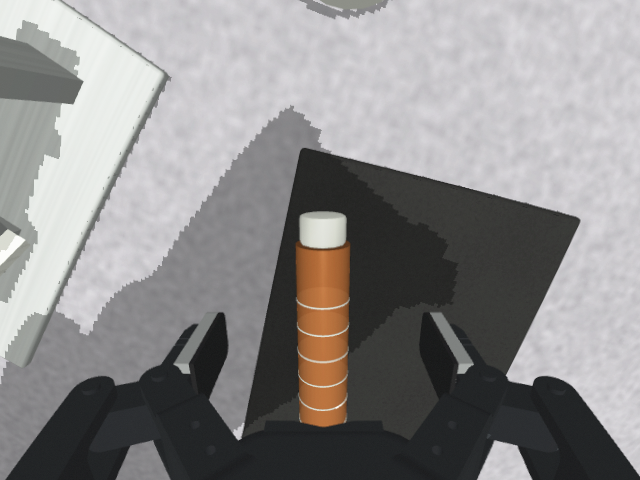

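The wrist view shows the tube midway between the pads (px x 297–350), with its rim and stopper at (323,230). The grip point is about 144 mm from the foot.

Emit:
{"api": "apply_moves", "payload": {"rows": [{"tx": 0,"ty": 0.003,"tz": -0.04,"spin": 0,"claw": -1},{"tx": 0,"ty": 0.003,"tz": -0.035,"spin": 0,"claw": -1},{"tx": 0,"ty": 0,"tz": 0,"spin": 0,"claw": -1},{"tx": 0,"ty": 0,"tz": 0,"spin": 0,"claw": 1},{"tx": 0,"ty": 0,"tz": 0,"spin": 0,"claw": 1},{"tx": 0,"ty": 0,"tz": 0,"spin": 0,"claw": 1},{"tx": 0,"ty": 0,"tz": 0,"spin": 0,"claw": 1},{"tx": 0,"ty": 0,"tz": 0,"spin": 0,"claw": 1}], "force": 20}}

```text
time: 2.9
tcp_pos: [0.6042, -0.2108, 0.0103]
eef_rot: [3.099, 0.516, 0.0]
ft_force: [-0.4, -0.2, 3.8]
gripper_width: 0.0253
grip_force: 22.5
```

Gripped (25 mm opening). Lifting slowly to see whether it swings.

Emit:
{"api": "apply_moves", "payload": {"rows": [{"tx": 0,"ty": 0,"tz": 0.06,"spin": 0,"claw": 1},{"tx": 0,"ty": 0,"tz": 0.1,"spin": 0,"claw": 1},{"tx": 0,"ty": 0,"tz": 0.1,"spin": 0,"claw": 1},{"tx": 0,"ty": 0,"tz": 0.1,"spin": 0,"claw": 1},{"tx": 0,"ty": 0,"tz": 0.1,"spin": 0,"claw": 1},{"tx": 0,"ty": 0,"tz": 0.1,"spin": 0,"claw": 1},{"tx": 0,"ty": 0,"tz": 0.1,"spin": 0,"claw": 1},{"tx": 0,"ty": 0,"tz": 0,"spin": 0,"claw": 1}]}}

```text
time: 3.7
tcp_pos: [0.6052, -0.2112, 0.1793]
eef_rot: [3.097, 0.515, 0.007]
ft_force: [0.5, 0.9, -0.5]
gripper_width: 0.0252
grip_force: 22.3
```

Run:
```python
from h import *
s=snap('side','s2.png');st=env.get_state();print(st['tcp_pos'],st['gripper_width'],st['grip_force'],st['ft_force'])
```

```text
[ 0.60459599 -0.21093963  0.1772262 ] 0.025176580552657955 22.248209416866302 [ 0.18228187 -0.37397086 -1.36723665]
```

View pics/s2.png

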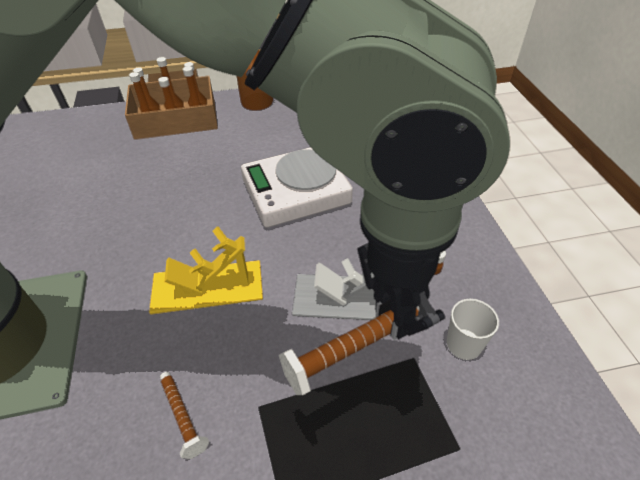

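It hangs at a partial tilt, foot at (295,370) and grip at (405,315). I'll measure the axis.

```bash
cat >> h.py <<'E'
def axis(s,bx,zmin=.0):
    """tube axis from amber points: offset surface by radius along the view; returns direction, foot est."""
    P=cloud(s);hsv=cv2.cvtColor(s['img'],cv2.COLOR_RGB2HSV);a,b,c,d=bx
    m=np.zeros((480,640),bool);m[c:d,a:b]=1
    m&=(hsv[...,1]>110)&(hsv[...,0]<20)&(P[...,2]>zmin)
    q=P[m];
    for _ in range(3):
        c0=np.median(q,0);w,V=np.linalg.eigh(np.cov((q-c0).T));dd=V[:,2]
        r=np.linalg.norm(np.cross(q-c0,dd),axis=1);q=q[r<.02]
    if dd[2]<0: dd=-dd
    # circle fit in plane normal to dd, radius 13 mm
    from scipy.optimize import least_squares
    o=s['pose'][:3,3];c0=q.mean(0);vw=c0-o;vw-=dd*(vw@dd);vw/=np.linalg.norm(vw)
    def f(x):
        D=dd+x[3]*vw+x[4]*np.cross(dd,vw);D/=np.linalg.norm(D)
        return np.linalg.norm(np.cross(q-(c0+x[0]*vw+x[1]*np.cross(dd,vw)),D),axis=1)-.013
    x=least_squares(f,[.01,0,0,0,0],loss='soft_l1',f_scale=.002).x
    D=dd+x[3]*vw+x[4]*np.cross(dd,vw);D/=np.linalg.norm(D);C=c0+x[0]*vw+x[1]*np.cross(dd,vw)
    t=(q-C)@D
    print('n',len(q),'dir',D.round(3),'elev',np.degrees(np.arcsin(D[2])).round(1),'yaw',np.degrees(np.arctan2(D[1],D[0])).round(1),'lo',(C+D*t.min()).round(4),'hi',(C+D*t.max()).round(4),'rms',np.std(f(x)).round(4))
    return C,D
E
python3 -c "
from h import *
axis(load('s2.png'),(285,410,290,400),.05)"
```

```text
n 1921 dir [-0.945 -0.322  0.058] elev 3.3 yaw -161.2 lo [ 0.6089 -0.2098  0.1892] hi [ 0.4806 -0.2535  0.197 ] rms 0.0009
```

Friction holds it level, and the upper yoke can only turn it foot-down if I grip near the middle. So I'll set it back on the mat and regrip nearer the balance point.

Emit:
{"api": "apply_moves", "payload": {"rows": [{"tx": 0,"ty": 0,"tz": -0.12,"spin": 0,"claw": 1},{"tx": 0,"ty": 0,"tz": -0.12,"spin": 0,"claw": 1},{"tx": 0,"ty": 0,"tz": -0.12,"spin": 0,"claw": 1},{"tx": 0,"ty": 0,"tz": -0.12,"spin": 0,"claw": 1},{"tx": 0,"ty": 0,"tz": -0.1,"spin": 0,"claw": 1},{"tx": 0,"ty": 0,"tz": -0.05,"spin": 0,"claw": 1},{"tx": 0,"ty": 0,"tz": -0.03,"spin": 0,"claw": 1},{"tx": 0,"ty": 0,"tz": 0,"spin": 0,"claw": 1}]}}

```text
time: 4.55
tcp_pos: [0.6042, -0.2108, 0.0101]
eef_rot: [-3.099, -0.516, 0.0]
ft_force: [0.3, 0.2, -0.1]
gripper_width: 0.0248
grip_force: 22.7
```

Emit:
{"api": "apply_moves", "payload": {"rows": [{"tx": 0,"ty": 0,"tz": 0,"spin": 0,"claw": 0.41},{"tx": 0,"ty": 0,"tz": 0,"spin": 0,"claw": 0.41}]}}

```text
time: 4.75
tcp_pos: [0.6045, -0.2109, 0.0108]
eef_rot: [3.099, 0.516, 0.001]
ft_force: [0.4, -0.6, -0.8]
gripper_width: 0.0254
grip_force: 18.2
```

Emit:
{"api": "apply_moves", "payload": {"rows": [{"tx": 0,"ty": 0,"tz": 0,"spin": 0,"claw": 0.39},{"tx": 0,"ty": 0,"tz": 0,"spin": 0,"claw": 0.39}]}}

```text
time: 4.95
tcp_pos: [0.6043, -0.2109, 0.0104]
eef_rot: [3.099, 0.516, 0.001]
ft_force: [-0.1, -0.5, -0.0]
gripper_width: 0.026
grip_force: 0.1
```

Emit:
{"api": "apply_moves", "payload": {"rows": [{"tx": 0,"ty": 0,"tz": 0.016,"spin": 0,"claw": -1},{"tx": 0,"ty": 0,"tz": 0,"spin": 0,"claw": -1},{"tx": 0,"ty": 0,"tz": 0,"spin": 0,"claw": -1},{"tx": -0.088,"ty": -0.03,"tz": 0,"spin": 0,"claw": -1},{"tx": -0.088,"ty": -0.03,"tz": 0,"spin": 0,"claw": -1},{"tx": -0.088,"ty": -0.03,"tz": 0,"spin": 0,"claw": -1},{"tx": 0,"ty": 0,"tz": 0,"spin": 0,"claw": -1},{"tx": 0,"ty": 0,"tz": 0,"spin": 0,"claw": 0}]}}

```text
time: 5.75
tcp_pos: [0.5384, -0.2333, 0.0142]
eef_rot: [-3.099, -0.515, -0.001]
ft_force: [-0.1, 0.3, -0.3]
gripper_width: 0.0732
grip_force: 0.0
```

Emit:
{"api": "apply_moves", "payload": {"rows": [{"tx": 0,"ty": 0,"tz": 0,"spin": 0,"claw": 0.2},{"tx": 0,"ty": 0,"tz": 0,"spin": 0,"claw": 0.41},{"tx": 0,"ty": 0,"tz": 0,"spin": 0,"claw": 0.41},{"tx": 0,"ty": 0,"tz": 0,"spin": 0,"claw": 0.41},{"tx": 0,"ty": 0,"tz": 0,"spin": 0,"claw": 0.4},{"tx": 0,"ty": 0,"tz": 0,"spin": 0,"claw": 0.4}]}}

```text
time: 6.35
tcp_pos: [0.5382, -0.2332, 0.014]
eef_rot: [-3.099, -0.516, -0.0]
ft_force: [-0.1, 1.1, 0.3]
gripper_width: 0.0256
grip_force: 7.3
```

Emit:
{"api": "apply_moves", "payload": {"rows": [{"tx": 0,"ty": 0,"tz": 0.05,"spin": 0,"claw": 0.4},{"tx": 0,"ty": 0,"tz": 0.09,"spin": 0,"claw": 0.4},{"tx": 0,"ty": 0,"tz": 0.1,"spin": 0,"claw": 0.4},{"tx": 0,"ty": 0,"tz": 0.1,"spin": 0,"claw": 0.4},{"tx": 0,"ty": 0,"tz": 0.1,"spin": 0,"claw": 0.4},{"tx": 0,"ty": 0,"tz": 0.1,"spin": 0,"claw": 0.4},{"tx": 0,"ty": 0,"tz": 0.1,"spin": 0,"claw": 0.4},{"tx": 0,"ty": 0,"tz": 0.05,"spin": 0,"claw": 0.4}]}}

```text
time: 7.15
tcp_pos: [0.5384, -0.2335, 0.1895]
eef_rot: [3.098, 0.515, 0.003]
ft_force: [0.7, 0.5, -1.3]
gripper_width: 0.0253
grip_force: 7.2
```

Emit:
{"api": "apply_moves", "payload": {"rows": [{"tx": 0.04,"ty": 0.095,"tz": 0,"spin": -0.012,"claw": 0.4},{"tx": 0.04,"ty": 0.095,"tz": 0,"spin": -0.012,"claw": 0.4},{"tx": 0.04,"ty": 0.095,"tz": 0,"spin": -0.012,"claw": 0.4},{"tx": 0.04,"ty": 0.095,"tz": 0,"spin": -0.012,"claw": 0.4},{"tx": 0.04,"ty": 0.095,"tz": 0,"spin": -0.012,"claw": 0.4},{"tx": 0.04,"ty": 0.095,"tz": 0,"spin": -0.012,"claw": 0.4},{"tx": 0.04,"ty": 0.095,"tz": 0,"spin": -0.012,"claw": 0.4},{"tx": 0.04,"ty": 0.095,"tz": 0,"spin": -0.0138,"claw": 0.4}]}}

```text
time: 7.95
tcp_pos: [0.6183, -0.0422, 0.1875]
eef_rot: [-3.109, 0.45, -0.001]
ft_force: [-0.6, -0.4, -0.9]
gripper_width: 0.0256
grip_force: 7.2
```

Run:
```python
from h import *
s=snap('side','s3.png');st=env.get_state();print(st['tcp_pos'],2*np.degrees(np.arctan2(st['eef_rot'][1],st['eef_rot'][0])),st['gripper_width'],st['grip_force'])
try: axis(s,(150,460,150,360),.08)
except Exception as e: print(e)
```

```text
[ 0.61966705 -0.03707571  0.18712819] 343.415351008332 0.025504684069403035 7.211860567331314
n 441 dir [ 0.959 -0.273 -0.075] elev -4.3 yaw -15.9 lo [ 0.6295 -0.046   0.198 ] hi [ 0.6757 -0.0592  0.1944] rms 0.001
```

View pics/s3.png

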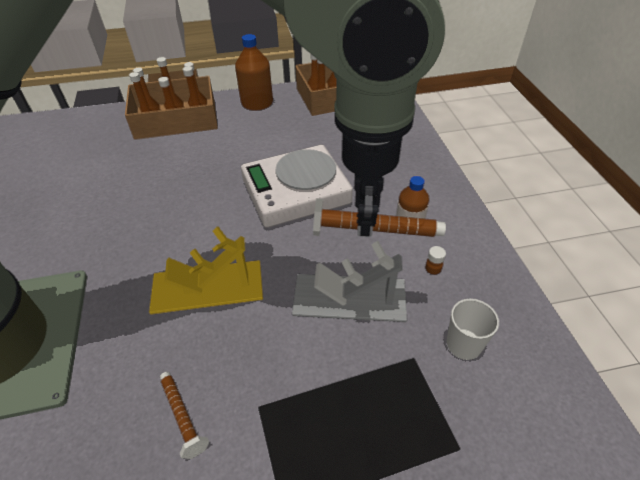

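Side view: the cylinder is level above the grey rest, foot at (317,220) towards the robot, stopper at (440,229). The axis fit agrees with the cradle line within 1 mm.

Emit:
{"api": "apply_moves", "payload": {"rows": [{"tx": 0,"ty": 0,"tz": 0,"spin": 0,"claw": 0.4},{"tx": 0,"ty": 0,"tz": 0,"spin": 0,"claw": 0.4}]}}

```text
time: 8.2
tcp_pos: [0.6178, -0.044, 0.1871]
eef_rot: [3.11, -0.445, 0.0]
ft_force: [0.4, -0.7, -0.9]
gripper_width: 0.0257
grip_force: 7.2
```

Emit:
{"api": "apply_moves", "payload": {"rows": [{"tx": 0.002,"ty": 0.004,"tz": -0.06,"spin": 0,"claw": 0.4},{"tx": 0,"ty": 0,"tz": -0.06,"spin": 0,"claw": 0.4},{"tx": 0,"ty": 0,"tz": -0.04,"spin": 0,"claw": 0.4},{"tx": 0,"ty": 0,"tz": -0.02,"spin": 0,"claw": 0.4},{"tx": 0,"ty": 0,"tz": -0.02,"spin": 0,"claw": 0.4}]}}

```text
time: 8.7
tcp_pos: [0.6187, -0.0428, 0.1367]
eef_rot: [-3.11, 0.446, -0.001]
ft_force: [-0.1, -0.5, -0.7]
gripper_width: 0.0257
grip_force: 7.2
```

Emit:
{"api": "apply_moves", "payload": {"rows": [{"tx": 0,"ty": 0,"tz": -0.02,"spin": 0,"claw": 0.4},{"tx": 0,"ty": 0,"tz": -0.02,"spin": 0,"claw": 0.4},{"tx": 0,"ty": 0,"tz": -0.02,"spin": 0,"claw": 0.4}]}}

```text
time: 9.0
tcp_pos: [0.6187, -0.0421, 0.1214]
eef_rot: [-3.109, 0.445, -0.0]
ft_force: [-1.3, 1.9, 1.5]
gripper_width: 0.0258
grip_force: 7.5
```

Emit:
{"api": "apply_moves", "payload": {"rows": [{"tx": 0,"ty": 0,"tz": -0.02,"spin": 0,"claw": 0.4},{"tx": 0,"ty": 0,"tz": -0.02,"spin": 0,"claw": 0.4}]}}

```text
time: 9.2
tcp_pos: [0.6187, -0.0419, 0.1112]
eef_rot: [-3.109, 0.445, -0.0]
ft_force: [-0.5, 2.8, 0.6]
gripper_width: 0.0256
grip_force: 8.1
```

Emit:
{"api": "apply_moves", "payload": {"rows": [{"tx": 0,"ty": 0,"tz": -0.02,"spin": 0,"claw": 0.4}]}}

```text
time: 9.3
tcp_pos: [0.6188, -0.042, 0.1062]
eef_rot: [-3.11, 0.445, -0.001]
ft_force: [1.2, 1.8, 0.6]
gripper_width: 0.0254
grip_force: 8.6
```

Run:
```python
from h import *
s=snap('side','s4.png');st=env.get_state();print(st['tcp_pos'],st['ft_force'],st['grip_force'])
axis(s,(300,480,180,360),.05)
```

```text
[ 0.61849948 -0.04207347  0.10543371] [-0.0351653   2.72079355  0.53505529] 8.458579704165459
n 180 dir [-0.63  -0.723  0.283] elev 16.4 yaw -131.1 lo [0.8014 0.1088 0.0577] hi [ 0.6444 -0.0713  0.1282] rms 0.0038
```

View pics/s4.png

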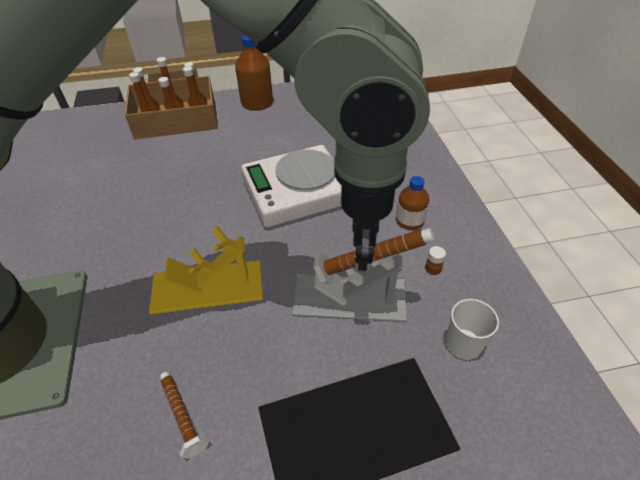

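The upper yoke is tipping it foot-down as planned (foot (320,266), stopper (428,235)). Continuing down.

Emit:
{"api": "apply_moves", "payload": {"rows": [{"tx": 0,"ty": 0,"tz": -0.016,"spin": 0,"claw": 0.4},{"tx": 0,"ty": 0,"tz": 0,"spin": 0,"claw": 0.4}]}}

```text
time: 9.55
tcp_pos: [0.6185, -0.0422, 0.1022]
eef_rot: [-3.11, 0.446, 0.001]
ft_force: [-0.3, 2.6, -0.8]
gripper_width: 0.0256
grip_force: 8.7
```

Emit:
{"api": "apply_moves", "payload": {"rows": [{"tx": 0,"ty": 0,"tz": -0.012,"spin": 0,"claw": 0.4},{"tx": 0,"ty": 0,"tz": 0,"spin": 0,"claw": 0.4}]}}

```text
time: 9.75
tcp_pos: [0.6186, -0.0422, 0.0993]
eef_rot: [-3.11, 0.446, 0.0]
ft_force: [0.7, 2.6, 0.4]
gripper_width: 0.0255
grip_force: 9.0
```

Run:
```python
from h import *
s=snap('side','s5.png');st=env.get_state();print(st['tcp_pos'],st['ft_force'],st['grip_force'])
axis(s,(375,425,215,275),.11)
axis(s,(322,360,240,290),.05)
```

```text
[ 0.61858742 -0.04220142  0.0994491 ] [ 0.07417008  2.58772587 -0.12750978] 8.881386369466782
n 668 dir [ 0.724 -0.205  0.658] elev 41.2 yaw -15.8 lo [ 0.6349 -0.0471  0.1279] hi [ 0.6942 -0.0639  0.1817] rms 0.0009
n 395 dir [ 0.722 -0.206  0.661] elev 41.3 yaw -15.9 lo [ 0.5708 -0.0288  0.0691] hi [ 0.6143 -0.0412  0.1089] rms 0.0009
```

Emit:
{"api": "apply_moves", "payload": {"rows": [{"tx": 0.001,"ty": 0.004,"tz": -0.01,"spin": 0,"claw": 0.4},{"tx": 0,"ty": 0,"tz": 0,"spin": 0,"claw": 0.4}]}}

```text
time: 10.0
tcp_pos: [0.6188, -0.0412, 0.0968]
eef_rot: [3.11, -0.446, -0.0]
ft_force: [-0.3, 1.8, 0.1]
gripper_width: 0.0256
grip_force: 8.9
```

Emit:
{"api": "apply_moves", "payload": {"rows": [{"tx": 0,"ty": 0,"tz": -0.006,"spin": 0,"claw": 0.4},{"tx": 0,"ty": 0,"tz": 0,"spin": 0,"claw": 0.4}]}}

```text
time: 10.2
tcp_pos: [0.6189, -0.0412, 0.0955]
eef_rot: [-3.11, 0.446, -0.0]
ft_force: [-0.5, 2.3, 1.4]
gripper_width: 0.0256
grip_force: 9.1
```

Run:
```python
from h import *
s=snap('side','s6.png');st=env.get_state();print(st['tcp_pos'],st['ft_force'],st['grip_force'])
axis(s,(375,425,215,275),.11)
axis(s,(322,360,240,290),.05)
```

```text
[ 0.6188999  -0.04121116  0.09552181] [-0.3386504   1.82702337  1.175643  ] 9.146849513053894
n 642 dir [ 0.686 -0.201  0.699] elev 44.3 yaw -16.3 lo [ 0.6354 -0.046   0.1263] hi [ 0.6912 -0.0624  0.1832] rms 0.001
n 378 dir [ 0.685 -0.205  0.699] elev 44.4 yaw -16.7 lo [ 0.5741 -0.0282  0.0634] hi [ 0.6151 -0.0405  0.1053] rms 0.001
```

Emit:
{"api": "apply_moves", "payload": {"rows": [{"tx": 0,"ty": 0,"tz": -0.003,"spin": 0,"claw": 0.39},{"tx": 0,"ty": 0,"tz": 0,"spin": 0,"claw": 0.38},{"tx": 0,"ty": 0,"tz": 0,"spin": 0,"claw": 0.2},{"tx": 0,"ty": 0,"tz": 0,"spin": 0,"claw": -1},{"tx": 0,"ty": 0,"tz": 0,"spin": 0,"claw": -1},{"tx": 0,"ty": 0,"tz": 0,"spin": 0,"claw": -1},{"tx": 0,"ty": 0,"tz": 0,"spin": 0,"claw": -1},{"tx": 0,"ty": 0,"tz": 0,"spin": 0,"claw": -1}]}}

```text
time: 11.05
tcp_pos: [0.6189, -0.0413, 0.0948]
eef_rot: [-3.11, 0.446, 0.0]
ft_force: [-0.5, 0.4, 0.7]
gripper_width: 0.0857
grip_force: 0.0
```

Run:
```python
from h import *
s=snap('side','s7.png');st=env.get_state();print(st['tcp_pos'],st['ft_force'],st['gripper_width'])
C,D=axis(s,(375,425,215,275),.11)
axis(s,(322,360,240,290),.05)
```

```text
[ 0.61889501 -0.04126507  0.09480962] [ 0.41898879 -0.46226582  0.0810405 ] 0.0853813356346174
n 578 dir [ 0.681 -0.201  0.704] elev 44.8 yaw -16.4 lo [ 0.6355 -0.0461  0.1264] hi [ 0.6866 -0.0612  0.1793] rms 0.001
n 409 dir [ 0.677 -0.206  0.707] elev 45.0 yaw -16.9 lo [ 0.5714 -0.027   0.0596] hi [ 0.6156 -0.0405  0.1057] rms 0.0009
```

View pics/s7.png

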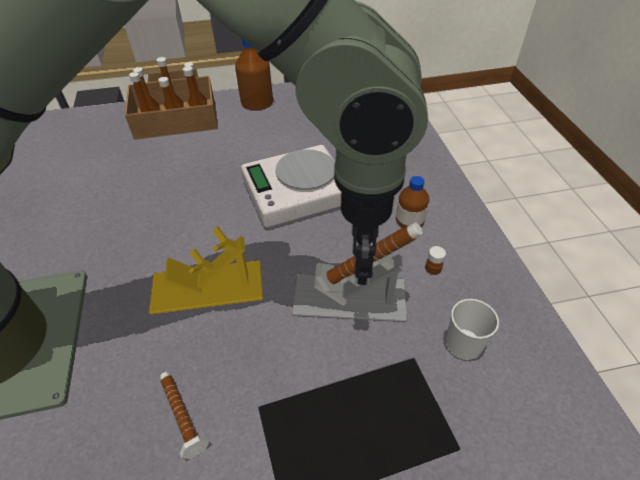

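Let go, and it has slid home: elevation 45°, yaw −16.5°, x about 0. Next I'll regrip above the upper yoke, at about x = 150 mm.

Emit:
{"api": "apply_moves", "payload": {"rows": [{"tx": 0,"ty": 0,"tz": 0.1,"spin": 0,"claw": -1},{"tx": 0,"ty": 0,"tz": 0.1,"spin": 0,"claw": -1},{"tx": 0.03,"ty": -0.01,"tz": 0.05,"spin": 0,"claw": -1},{"tx": 0.08,"ty": -0.024,"tz": 0,"spin": 0,"claw": -1},{"tx": 0.078,"ty": -0.024,"tz": 0,"spin": 0,"claw": -1},{"tx": 0,"ty": 0,"tz": -0.05,"spin": 0,"claw": -1},{"tx": 0,"ty": 0,"tz": 0,"spin": 0,"claw": -1}]}}

```text
time: 11.8
tcp_pos: [0.6649, -0.0557, 0.1429]
eef_rot: [3.11, -0.446, -0.004]
ft_force: [-0.2, 0.2, -0.2]
gripper_width: 0.0856
grip_force: 0.0
```

Run:
```python
from h import *
s=snap('side','s8.png');st=env.get_state();print(st['tcp_pos'],st['ft_force'],st['gripper_width'])
axis(s,(322,360,240,290),.05)
s=snap('wrist','w8.png');axis(s,(200,440,0,480),.1)
```

```text
[ 0.66505637 -0.05552522  0.14389295] [-0.34222316  0.84803316  0.23891023] 0.0852581785505173
n 491 dir [ 0.676 -0.204  0.708] elev 45.1 yaw -16.8 lo [ 0.5714 -0.027   0.0595] hi [ 0.6232 -0.0427  0.1138] rms 0.001
n 1628 dir [ 0.685 -0.199  0.701] elev 44.5 yaw -16.2 lo [ 0.6032 -0.0363  0.0918] hi [ 0.6959 -0.0632  0.1866] rms 0.0007
```

Emit:
{"api": "apply_moves", "payload": {"rows": [{"tx": 0,"ty": 0,"tz": 0,"spin": 0,"claw": 0.2},{"tx": 0,"ty": 0,"tz": 0,"spin": 0,"claw": 0.35},{"tx": 0,"ty": 0,"tz": 0,"spin": 0,"claw": 1},{"tx": 0,"ty": 0,"tz": 0,"spin": 0,"claw": 1},{"tx": 0,"ty": 0,"tz": 0,"spin": 0,"claw": 1},{"tx": 0,"ty": 0,"tz": 0,"spin": 0,"claw": 1}], "force": 20}}

```text
time: 12.5
tcp_pos: [0.6662, -0.0551, 0.1451]
eef_rot: [-3.109, 0.445, -0.001]
ft_force: [1.1, 5.2, 4.7]
gripper_width: 0.0252
grip_force: 21.8
```

Emit:
{"api": "apply_moves", "payload": {"rows": [{"tx": -0.02,"ty": 0.006,"tz": 0.03,"spin": 0,"claw": 1},{"tx": -0.05,"ty": 0.015,"tz": 0.06,"spin": 0,"claw": 1},{"tx": -0.05,"ty": 0.015,"tz": 0.08,"spin": 0,"claw": 1},{"tx": -0.05,"ty": 0.015,"tz": 0.08,"spin": 0,"claw": 1},{"tx": -0.03,"ty": 0.01,"tz": 0.08,"spin": 0,"claw": 1},{"tx": 0,"ty": 0,"tz": 0.08,"spin": 0,"claw": 1},{"tx": 0,"ty": 0,"tz": 0.08,"spin": 0,"claw": 1},{"tx": 0,"ty": 0,"tz": 0.04,"spin": 0,"claw": 1}]}}

```text
time: 13.3
tcp_pos: [0.6158, -0.0409, 0.2789]
eef_rot: [3.109, -0.446, 0.002]
ft_force: [0.2, -0.9, -0.8]
gripper_width: 0.0253
grip_force: 21.3
```

Run:
```python
from h import *
s=snap('side','s9.png');st=env.get_state();print(st['tcp_pos'],st['ft_force'],st['gripper_width'],st['grip_force'])
axis(s,(300,440,120,290),.12)
```

```text
[ 0.61615092 -0.04091017  0.27956081] [ 0.18111294 -0.29592595  0.49491997] 0.02512460666563917 21.353699862957
n 1220 dir [ 0.676 -0.197  0.71 ] elev 45.2 yaw -16.2 lo [ 0.5225 -0.0139  0.1937] hi [ 0.6359 -0.0469  0.3127] rms 0.0009
```

Emit:
{"api": "apply_moves", "payload": {"rows": [{"tx": 0,"ty": 0.1,"tz": 0,"spin": 0,"claw": 1},{"tx": 0,"ty": 0.12,"tz": 0,"spin": 0,"claw": 1},{"tx": 0,"ty": 0.12,"tz": 0,"spin": 0,"claw": 1},{"tx": 0,"ty": 0.12,"tz": -0.06,"spin": 0,"claw": 1},{"tx": 0,"ty": 0,"tz": -0.06,"spin": 0,"claw": 1},{"tx": 0,"ty": 0,"tz": -0.04,"spin": 0,"claw": 1},{"tx": 0,"ty": 0,"tz": 0,"spin": 0,"claw": 0.41},{"tx": 0,"ty": 0,"tz": 0,"spin": 0,"claw": 0.4}]}}

```text
time: 14.15
tcp_pos: [0.616, 0.0736, 0.2375]
eef_rot: [3.109, -0.447, 0.0]
ft_force: [-1.1, -0.4, -0.3]
gripper_width: 0.0255
grip_force: 9.8
```

Emit:
{"api": "apply_moves", "payload": {"rows": [{"tx": 0,"ty": 0,"tz": 0,"spin": 0,"claw": 0.4},{"tx": 0,"ty": 0,"tz": 0,"spin": 0,"claw": 0.4}]}}

```text
time: 14.35
tcp_pos: [0.6161, 0.0741, 0.2378]
eef_rot: [-3.109, 0.446, -0.001]
ft_force: [-0.7, -0.2, -0.1]
gripper_width: 0.0252
grip_force: 8.7
```

```bash
cat > a.py <<'E'
from h import *
import sys
s=snap('side');st=env.get_state();print(st['tcp_pos'],st['ft_force'],st['gripper_width'],st['grip_force'])
P=cloud(s);hsv=cv2.cvtColor(s['img'],cv2.COLOR_RGB2HSV);t=st['tcp_pos']
m=(hsv[...,1]>110)&(hsv[...,0]<20)&(np.linalg.norm(P-t,axis=2)<.17)&(P[...,2]>t[2]-.16)
v,u=np.where(m);axis(s,(u.min(),u.max()+1,v.min(),v.max()+1),float(sys.argv[1]))
E
python3 a.py .1
```

```text
[0.61605338 0.07425053 0.2377592 ] [ 0.75225044 -0.24033442 -1.072374  ] 0.02562278013191098 8.736812174320221
n 310 dir [ 0.681 -0.194  0.706] elev 44.9 yaw -15.9 lo [0.5597 0.0903 0.1917] hi [0.5901 0.0817 0.2233] rms 0.001
```

Still 45° at 8.7 N, so I'll loosen a bit more.

Emit:
{"api": "apply_moves", "payload": {"rows": [{"tx": 0,"ty": 0,"tz": 0,"spin": 0,"claw": 0.396},{"tx": 0,"ty": 0,"tz": 0,"spin": 0,"claw": 0.396},{"tx": 0,"ty": 0,"tz": 0,"spin": 0,"claw": 0.396}]}}

```text
time: 14.7
tcp_pos: [0.6159, 0.0745, 0.2374]
eef_rot: [-3.11, 0.446, -0.0]
ft_force: [0.6, -0.9, -1.2]
gripper_width: 0.0259
grip_force: 5.0
```

```bash
python3 a.py .1
```

```text
[0.61590473 0.0744877  0.23732723] [ 0.07705856  0.98798684 -0.33883107] 0.025627922792371714 5.094606578350067
n 274 dir [ 0.383 -0.124  0.915] elev 66.2 yaw -17.9 lo [0.5828 0.0842 0.1659] hi [0.6013 0.0782 0.2102] rms 0.0009
```

Emit:
{"api": "apply_moves", "payload": {"rows": [{"tx": 0,"ty": 0,"tz": 0,"spin": 0,"claw": 0.395},{"tx": 0,"ty": 0,"tz": 0,"spin": 0,"claw": 0.395},{"tx": 0,"ty": 0,"tz": 0,"spin": 0,"claw": 0.394},{"tx": 0,"ty": 0,"tz": 0,"spin": 0,"claw": 0.394},{"tx": 0,"ty": 0,"tz": 0,"spin": 0,"claw": 0.394}]}}

```text
time: 15.25
tcp_pos: [0.6159, 0.0745, 0.2373]
eef_rot: [-3.11, 0.446, -0.0]
ft_force: [-0.5, -0.6, -1.5]
gripper_width: 0.0261
grip_force: 2.8
```

```bash
python3 a.py .08
```

```text
[0.61588833 0.07449293 0.23729821] [-0.03960744 -0.23791245 -1.03564849] 0.025792892466482822 2.765473946928978
n 223 dir [ 0.316 -0.09   0.944] elev 70.8 yaw -15.9 lo [0.5901 0.0819 0.164 ] hi [0.603  0.0782 0.2025] rms 0.0009
```

Tilt is now 19° from vertical. I'll firm up slightly, carry it over the pan, then finish the righting by touching the foot's edge down.

Emit:
{"api": "apply_moves", "payload": {"rows": [{"tx": 0,"ty": 0,"tz": 0,"spin": 0,"claw": 0.4},{"tx": 0.01,"ty": 0.08,"tz": 0,"spin": 0,"claw": 0.4},{"tx": 0.01,"ty": 0.12,"tz": 0,"spin": 0,"claw": 0.4},{"tx": 0.01,"ty": 0.12,"tz": 0,"spin": 0,"claw": 0.4},{"tx": 0.01,"ty": 0.12,"tz": 0,"spin": 0,"claw": 0.4},{"tx": 0.01,"ty": 0.12,"tz": 0,"spin": 0,"claw": 0.4},{"tx": 0.014,"ty": 0.146,"tz": 0,"spin": 0,"claw": 0.4},{"tx": 0,"ty": 0,"tz": 0,"spin": 0,"claw": 0.4}]}}

```text
time: 16.1
tcp_pos: [0.631, 0.2563, 0.2364]
eef_rot: [-3.109, 0.437, 0.002]
ft_force: [-0.1, -0.0, -2.5]
gripper_width: 0.0256
grip_force: 7.2
```

```bash
python3 a.py .08
```

```text
[0.63138365 0.25326948 0.23658604] [ 0.33470255 -0.789129   -0.5939736 ] 0.025903921003174332 7.1560558676719666
n 199 dir [ 0.312 -0.102  0.945] elev 70.8 yaw -18.1 lo [0.6063 0.2632 0.1661] hi [0.6195 0.2589 0.2062] rms 0.0012
```

Emit:
{"api": "apply_moves", "payload": {"rows": [{"tx": 0,"ty": 0,"tz": -0.04,"spin": 0,"claw": 0.4},{"tx": 0,"ty": 0,"tz": -0.04,"spin": 0,"claw": 0.4},{"tx": 0,"ty": 0,"tz": -0.03,"spin": 0,"claw": 0.4},{"tx": 0,"ty": 0,"tz": -0.008,"spin": 0,"claw": 0.396},{"tx": 0,"ty": 0,"tz": 0,"spin": 0,"claw": 0.396}]}}

```text
time: 16.65
tcp_pos: [0.6319, 0.2507, 0.2075]
eef_rot: [3.11, -0.446, -0.0]
ft_force: [0.2, 0.8, -0.8]
gripper_width: 0.0259
grip_force: 5.3
```

Emit:
{"api": "apply_moves", "payload": {"rows": [{"tx": 0,"ty": 0,"tz": -0.006,"spin": 0,"claw": 0.396},{"tx": 0,"ty": 0,"tz": 0,"spin": 0,"claw": 0.396}]}}

```text
time: 16.85
tcp_pos: [0.632, 0.251, 0.2064]
eef_rot: [-3.11, 0.446, -0.0]
ft_force: [0.6, 0.5, -1.1]
gripper_width: 0.0256
grip_force: 5.3
```

```bash
python3 a.py .08
```

```text
[0.63195461 0.25099215 0.20650195] [-0.19171807 -1.50949458 -1.317396  ] 0.02589322259857333 5.332330092787743
n 175 dir [ 0.309 -0.092  0.947] elev 71.2 yaw -16.5 lo [0.6058 0.2584 0.1315] hi [0.6186 0.2546 0.1707] rms 0.0011
```

Emit:
{"api": "apply_moves", "payload": {"rows": [{"tx": 0,"ty": 0,"tz": -0.008,"spin": 0,"claw": 0.396},{"tx": 0,"ty": 0,"tz": 0,"spin": 0,"claw": 0.396}]}}

```text
time: 17.1
tcp_pos: [0.6323, 0.251, 0.2047]
eef_rot: [-3.109, 0.446, -0.002]
ft_force: [0.3, 0.3, 3.6]
gripper_width: 0.0257
grip_force: 5.6
```

Emit:
{"api": "apply_moves", "payload": {"rows": [{"tx": 0,"ty": 0,"tz": -0.006,"spin": 0,"claw": 0.396},{"tx": 0,"ty": 0,"tz": 0,"spin": 0,"claw": 0.396}]}}

```text
time: 17.3
tcp_pos: [0.6324, 0.251, 0.2035]
eef_rot: [-3.109, 0.445, -0.003]
ft_force: [1.5, 0.1, 6.5]
gripper_width: 0.0254
grip_force: 5.8
```

Emit:
{"api": "apply_moves", "payload": {"rows": [{"tx": 0,"ty": 0,"tz": -0.006,"spin": 0,"claw": 0.396},{"tx": 0,"ty": 0,"tz": 0,"spin": 0,"claw": 0.396}]}}

```text
time: 17.5
tcp_pos: [0.6325, 0.2509, 0.202]
eef_rot: [-3.109, 0.446, -0.003]
ft_force: [1.3, -1.0, 5.7]
gripper_width: 0.026
grip_force: 5.9
```

```bash
python3 a.py .08
```

```text
[0.63245699 0.25094949 0.20203283] [ 0.92556221 -0.04227246  6.97505873] 0.025730090956282915 5.85081472992897
n 171 dir [ 0.311 -0.086  0.946] elev 71.2 yaw -15.4 lo [0.6068 0.258  0.1307] hi [0.6194 0.2545 0.1688] rms 0.0011
```

Contact confirmed (about 7 N). Now dragging towards the robot to pivot it upright about the foot's edge.

Emit:
{"api": "apply_moves", "payload": {"rows": [{"tx": -0.02,"ty": 0.006,"tz": 0.002,"spin": 0,"claw": 0.396},{"tx": -0.02,"ty": 0.006,"tz": 0.002,"spin": 0,"claw": 0.396},{"tx": -0.02,"ty": 0.006,"tz": 0,"spin": 0,"claw": 0.396},{"tx": 0,"ty": 0,"tz": 0,"spin": 0,"claw": 0.396}]}}

```text
time: 17.95
tcp_pos: [0.6164, 0.2559, 0.2026]
eef_rot: [-3.11, 0.445, -0.0]
ft_force: [0.7, 0.3, 4.3]
gripper_width: 0.0256
grip_force: 5.8
```

```bash
python3 a.py .08
```

```text
[0.61671333 0.25576496 0.20258261] [-0.52253628 -0.31941688  6.25635646] 0.025776566542060408 5.8626144379377365
n 176 dir [-0.314 -0.934  0.171] elev 9.9 yaw -108.6 lo [0.7428 0.6697 0.0692] hi [0.5985 0.241  0.1479] rms 0.0044
```

```bash
sed -i "s/^v,u=np.where(m);/m\&=np.hypot(P[...,0]-t[0],P[...,1]-t[1])<.09\ns['img'][~m]=0;v,u=np.where(m);/" a.py; python3 a.py .08
```

```text
[0.61689491 0.25562775 0.20250801] [-0.08061273  0.22420405  5.64189366] 0.025945231597671772 5.876895412802696
n 581 dir [ 0.22  -0.066  0.973] elev 76.7 yaw -16.6 lo [0.5892 0.2635 0.0808] hi [0.627  0.2522 0.2484] rms 0.0012
```

Emit:
{"api": "apply_moves", "payload": {"rows": [{"tx": -0.02,"ty": 0.006,"tz": 0,"spin": 0,"claw": 0.396},{"tx": -0.02,"ty": 0.006,"tz": 0,"spin": 0,"claw": 0.396},{"tx": -0.02,"ty": 0.006,"tz": 0,"spin": 0,"claw": 0.396},{"tx": -0.02,"ty": 0.006,"tz": 0,"spin": 0,"claw": 0.396},{"tx": 0,"ty": 0,"tz": 0,"spin": 0,"claw": 0.396}]}}

```text
time: 18.55
tcp_pos: [0.5961, 0.262, 0.2021]
eef_rot: [-3.11, 0.445, 0.001]
ft_force: [-0.5, -0.3, -1.4]
gripper_width: 0.0259
grip_force: 5.3
```

```bash
python3 a.py .08
```

```text
[0.59650399 0.26172246 0.20214963] [-0.67053927  0.05663325 -0.78922446] 0.026004787501325545 5.285774990916252
n 589 dir [ 0.109 -0.034  0.993] elev 83.4 yaw -17.3 lo [0.5848 0.2649 0.0806] hi [0.6032 0.2592 0.2476] rms 0.0012
```

Emit:
{"api": "apply_moves", "payload": {"rows": [{"tx": -0.01,"ty": 0.003,"tz": -0.006,"spin": 0,"claw": 0.396},{"tx": -0.018,"ty": 0.005,"tz": -0.004,"spin": 0,"claw": 0.396},{"tx": -0.018,"ty": 0.005,"tz": -0.004,"spin": 0,"claw": 0.396},{"tx": -0.014,"ty": 0.004,"tz": -0.002,"spin": 0,"claw": 0.396},{"tx": 0,"ty": 0,"tz": 0,"spin": 0,"claw": 0.396}]}}

```text
time: 19.1
tcp_pos: [0.5816, 0.266, 0.1984]
eef_rot: [-3.11, 0.445, 0.0]
ft_force: [-0.3, -0.1, 2.2]
gripper_width: 0.0259
grip_force: 5.5
```

```bash
python3 a.py .08
```

```text
[0.58186489 0.26578561 0.19833072] [-0.3072394   0.5436948   3.51103244] 0.02619191536083654 5.5965980887413025
n 567 dir [ 0.015 -0.008  1.   ] elev 89.0 yaw -28.1 lo [0.5837 0.2651 0.08  ] hi [0.5869 0.2634 0.2928] rms 0.0013
```

Within about 1° of upright and seated. Pressing lightly, then releasing.

Emit:
{"api": "apply_moves", "payload": {"rows": [{"tx": -0.004,"ty": 0.001,"tz": -0.004,"spin": 0,"claw": 0.396},{"tx": 0,"ty": 0,"tz": -0.002,"spin": 0,"claw": 0.394},{"tx": 0,"ty": 0,"tz": 0,"spin": 0,"claw": 0.392},{"tx": 0,"ty": 0,"tz": 0,"spin": 0,"claw": 0.388},{"tx": 0,"ty": 0,"tz": 0,"spin": 0,"claw": 0.36},{"tx": 0,"ty": 0,"tz": 0,"spin": 0,"claw": 0.2},{"tx": 0,"ty": 0,"tz": 0,"spin": 0,"claw": -0.2},{"tx": 0,"ty": 0,"tz": 0,"spin": 0,"claw": -1}]}}

```text
time: 19.95
tcp_pos: [0.5809, 0.266, 0.1968]
eef_rot: [-3.11, 0.446, 0.0]
ft_force: [0.1, -0.1, 0.7]
gripper_width: 0.0617
grip_force: 0.0
```

Emit:
{"api": "apply_moves", "payload": {"rows": [{"tx": 0,"ty": 0,"tz": 0,"spin": 0,"claw": -1},{"tx": 0,"ty": 0,"tz": 0,"spin": 0,"claw": -1},{"tx": 0,"ty": 0,"tz": 0,"spin": 0,"claw": -1}]}}

```text
time: 20.25
tcp_pos: [0.5809, 0.266, 0.1968]
eef_rot: [-3.11, 0.446, -0.0]
ft_force: [0.4, 0.2, 0.5]
gripper_width: 0.0852
grip_force: 0.0
```

```bash
python3 a.py .08
```

```text
[0.58088069 0.26603309 0.19680233] [-0.09984562 -0.47948766  0.43825088] 0.08522087647965355 0.0
n 593 dir [-0.004 -0.007  1.   ] elev 89.5 yaw -121.2 lo [0.584  0.2655 0.0801] hi [0.5833 0.2644 0.2461] rms 0.0011
```

Emit:
{"api": "apply_moves", "payload": {"rows": [{"tx": 0,"ty": 0,"tz": 0.04,"spin": 0,"claw": -1},{"tx": 0,"ty": 0,"tz": 0.08,"spin": 0,"claw": -1},{"tx": 0,"ty": 0,"tz": 0.1,"spin": 0,"claw": -1},{"tx": 0,"ty": 0,"tz": 0.1,"spin": 0,"claw": -1},{"tx": 0,"ty": 0,"tz": 0.1,"spin": 0,"claw": -1},{"tx": 0,"ty": 0,"tz": 0.1,"spin": 0,"claw": -1},{"tx": 0,"ty": 0,"tz": 0,"spin": 0,"claw": -1},{"tx": 0,"ty": 0,"tz": 0,"spin": 0,"claw": -1}]}}

```text
time: 21.1
tcp_pos: [0.5809, 0.2659, 0.3274]
eef_rot: [-3.109, 0.446, -0.001]
ft_force: [-0.3, -0.7, -1.1]
gripper_width: 0.0853
grip_force: 0.0
```

Run:
```python
from h import *
s=snap('side','s10.png');st=env.get_state();print(st['tcp_pos'],st['ft_force'])
P=cloud(s);m=np.hypot(P[...,0]-.584,P[...,1]-.2655)<.08;s['img'][~m]=0
axis(s,(0,640,0,480),.08)
```

```text
[0.58071048 0.26592966 0.32666926] [ 0.09807981  0.44881508 -0.53441858]
n 794 dir [ 0.002 -0.     1.   ] elev 89.9 yaw -5.7 lo [0.5835 0.2649 0.0806] hi [0.5839 0.2649 0.2461] rms 0.0012
```

View pics/s10.png

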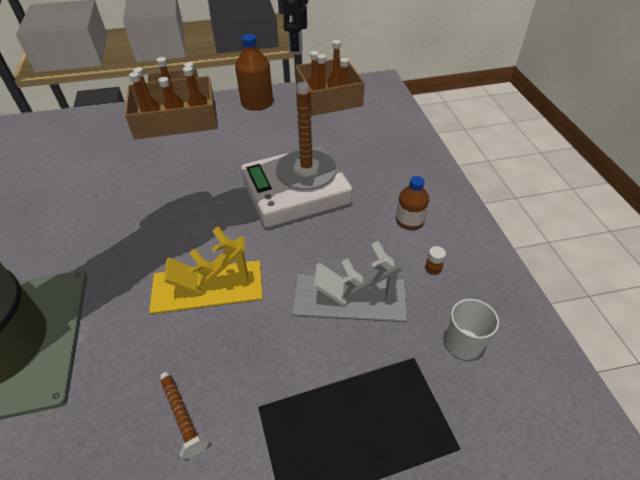

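The cylinder stands upright at the centre of the pan (305,165), the gripper is clear, and the bystanders are where they were.

```bash
python3 -c "
from cell import env
print(env.close_job())"
```

```text
the job is handed in; nothing more can be done
None
```

The amber cylinder rested in the slanted V rest, was let go and regripped, and now stands upright about 2 mm from the balance pan's centre, with the gripper clear and the bystanders unmoved; I handed the job in at about 21 s and the system gave no verdict.

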